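# Move the latched length stop one notch along a cutting guide

## Task

Two strip-cutting guides lie on the bench. On the guide whose stop has the blue latch tab, press the tab down and, keeping it pressed, slide the stop one notch along to the notch with the green marker, then let the tab go so that the stop latches there. Leave the stop with the red tab where it is.

Things in the scene. Friction and masses are not known exactly. Their poses are not given: they have to be found in the camera images.
- blue_stop_grip (a point): Grey saddle grip (66 mm along y) on a rail, a blue tab (42 mm in y, 34 in x) in a pocket on top, between two end cheeks: 46 mm apart in y, tops at z 80 mm, open at both x sides for closed fingertips. Point: centre of the released tab's top, z 68 mm; it slides but does not sink. y: along the rail. Nothing else stands higher. Latched (4 mm play) it cannot slide; freed, 1 N slides it.
- blue_tab (a joint): How far the blue tab is pressed down, m: 0 released, 0.012 its lower stop. The stop slides freely only at 0.008 or more. Spring: 3 N to start, 5 N at 0.008, 6 N at the lower stop; it lifts the tab when let go. Notches are 36 mm apart, two either side of the middle one, where the stop starts. Let go within 12 mm of a notch, the stop slips into it by itself.
- green_marker: Green block with a round stud, 26 by 26 mm, 18 mm high, fixed on the blue guide's board 50 mm beside the rail's middle line, at the target notch: next to the middle one, on either side (a yellow one at the other). Origin: centre of its underside, z 12 mm; axes parallel to blue_stop_grip's. The stop is in that notch when both have the same y in this frame (within 4 mm).
- red_stop_grip (a point): The same point and axes on the other guide's stop, a bystander to be left alone: the same grey saddle and rail, but with a red tab and with white markers.

How it is judged:
By the outcome, as a careful person would: the job done as asked, in the order asked, and still so for the second after the job is handed in, with the robot touching nothing.
It also fails if it takes over 32 s, if anything falls off the work surface, if the arm or the gripper's body presses on something with over 40 N, if the wrist force passes 120 N, or if a joint passes its speed limit or range.

## Robot

A 6-joint arm with a two-finger parallel gripper is mounted at the origin on the work surface. World frame = base frame: x ahead of the robot, y to its left, z up, the work surface at z = 0. Lengths are in m, angles in rad, forces in N, time in s.
With the tool pointing down it reaches from about 0.3 to 0.85 m from the base axis. Payload 5.4 kg.
Tool frame: the origin (TCP) lies midway between the tips of the shut fingers; the grasp point (between the pads) lies 19 mm behind it; z points along the fingers, y is the line along which they close (so a half turn about z gives the same grasp; the last joint's range is limited). The gripper opens to 85 mm and grips with 20 to 120 N. Pads are 22 mm wide; open, the fingers measure 114 mm over their backs; the gripper's body (76 mm by 85 mm) begins 54 mm behind the grasp point. The pads swing forward as they close: fully open they stand 13 mm farther back than shut.
Start: joints at [-1.557, 0.158, 1.597, -0, 1.386, -0.21], TCP at [0.128, -0.561, 0.231] pointing down, gripper open.
Joint ranges: [-2.91, 2.91], [-0.94, 2.29], [0.18, 2.7], [-1.29, 4.43], [0.17, 2.64], [-3, 3]. Speed limits (rad/s): [2.57, 2.57, 3.14, 3.14, 3.14, 3.14].

## Interface

Orientations are given as a unit quaternion [w, x, y, z].
In Python, from cell import * gives the robot as it stands. The module is installed in compiled form; this text tells all that it offers.
- The arm moves only by the tool jog_arm, never from a script. Its argument "motion" is a list of rows, each an object of numbers: "jaw": the opening, from 0 (shut) to 1 (fully open); "tx", "ty", "tz": the shift along the world's x, y, z in cm; "twist": the turn about the world's z in rad. In form: [{"jaw": .., "tx": .., "ty": .., "tz": .., "twist": ..}, ...]. A call has 1 to 8 rows; each row is the pose to reach, as a shift and turn from the pose commanded when the call began; what a row does not reach only later rows make up. A row lasts 1/10 s, in which the tool goes at most 50 mm and 8.59 degrees, less where a joint would pass 70% of its speed; a pose out of reach is approached as far as the arm can. A call with a gripper value outside its range is refused whole. The fingers move at their own pace and stop on an object; "grip_force" is the grip in N (left out, the last holds). Time passes only in rows, so rows that repeat a pose let the fingers close. It gives the time, the measured TCP pose, the force, the opening and the grip force at its end, in the units of the state.
- get_obs(): the state, without advancing time (a new reading comes with each control period).
- grab_frame(name): name is "scene" or "top"; returns a dict with "pixels" (480x640x3 uint8, blue, green, red), "depth" (480x640 float32, m along the optical axis (not along the pixel's ray), 0 where there is no reading), "fx", "fy", "cx", "cy" (pixels), "xyz" and "attitude" of the camera in the world. Camera axes: x right, y down, z forward; pixel columns grow to the right and rows downward; lengths in m; the calibration is good to about 2 mm. A picture is of the moment at which its call begins.
- sign_off(): hands the job in; it is judged then, once.
The state is a dict: "time_s": time; "qpos": joint angles; "joint_vel": joint speeds; "joint_efforts": joint torques, N m; "ee_pos": TCP position; "ee_rot": TCP orientation; "contact_force": force on the tool from outside, world axes, zero at the start; "moment": the same for the moment, N m; "gripper_width": opening from 0.0 (shut) to 1.0 (fully open); "grip_force": force on a finger pad.
Only numpy, scipy, OpenCV 4.12 (cv2) and the standard library are available. Lean on these libraries where they do the work, as an engineer would, in place of code of your own. Each camera call takes 0.05 s, during which the arm holds its last target. There are 200 camera calls.

## Working session

There is one attempt and no reset: what is moved stays moved. The work goes in short steps, Python scripts to look and compute and a tool call to move; the robot and the scene stay as the last step left them, time stands still between calls to the robot, and variables do not carry over. Pictures are saved under pics/ and viewed, at most 10 in all, crops included, and the job is handed in when it is done.

Besides the shell and the picture viewer there is one more tool, called after ">>>" in YAML: its name, and indented under it one key for each argument. jog_arm: Moves the arm, as the interface text tells. Its arguments: {"type":"object","properties":{"motion":{"type":"array"},"grip_force":{"type":"number"}},"required":["motion"]}

```bash
mkdir -p pics; cat > h.py <<'E'
from cell import *
import numpy as np, cv2
from scipy.spatial.transform import Rotation as R
def grab(n,fn):
    f=grab_frame(n); cv2.imwrite(f'pics/{fn}.png',f['pixels']); np.save(f'pics/{fn}.npy',f,allow_pickle=True); return f
def load(fn): return np.load(f'pics/{fn}.npy',allow_pickle=True).item()
def rot(f):
    a=np.array(f['attitude'],float)
    return a if a.shape==(3,3) else R.from_quat(np.r_[a[1:],a[0]]).as_matrix()
def world(f,u,v,z=None):
    r=np.array([(u-f['cx'])/f['fx'],(v-f['cy'])/f['fy'],1.]); d=rot(f)@r; o=np.array(f['xyz'])
    if z is None: s=float(np.median(f['depth'][int(v)-1:int(v)+2,int(u)-1:int(u)+2]))
    else: s=(z-o[2])/d[2]
    return o+s*d
E
python3 - <<'E'
from h import *
f=grab('top','top1'); print(f['xyz'],f['attitude'],f['fx']); g=grab('scene','scene1'); print(g['xyz'],g['attitude'])
o=get_obs(); print(o)
E
```

```text
[ 0.49796762 -0.0098062   0.78306106] [-0.01719654  0.7103785  -0.70271806  0.03541189] 454.2764058235121
[1.27856366 0.19005939 0.55788542] [-0.28058432  0.52640558  0.70527572 -0.38308715]
{'time_s': 0.1, 'qpos': array([-1.55710687e+00,  1.59001640e-01,  1.59810793e+00,  5.25636564e-06,
        1.38617846e+00, -2.10109582e-01]), 'joint_vel': array([ 2.63839573e-05, -1.35740084e-03, -3.37659189e-03,  2.56606145e-03,
        4.58505891e-04, -1.17015770e-03]), 'joint_efforts': array([-4.68137423e-04, -3.96988821e+01, -3.32339680e+01, -1.65726965e-04,
        4.32024550e-03, -6.04292339e-06]), 'ee_pos': array([ 0.12758102, -0.56011914,  0.23040576]), 'ee_rot': array([-8.43353427e-04,  9.93745476e-01,  1.11665621e-01,  8.56887321e-05]), 'contact_force': array([-0.60781865, -0.44433744,  1.20958204]), 'moment': array([ 0.05453248, -0.01284126,  0.00705521]), 'grip_force': 0.0, 'gripper_width': 1.0030761156092243}
```

View pics/top1.png

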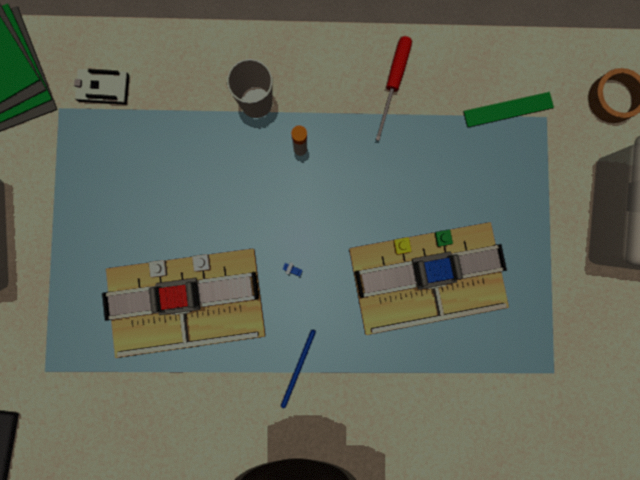

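View pics/scene1.png

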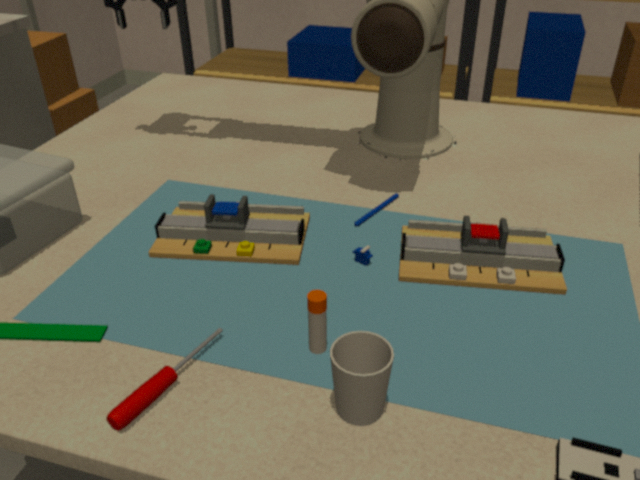

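The top view shows the blue tab at about (439,270), green marker at (444,238) and yellow at (403,245). The red guide is on the left at (173,296). The scene view agrees. I'll enlarge the blue guide next.

```bash
python3 - <<'E'
from h import *
f=load('top1'); p=f['pixels'][210:345,340:520]; cv2.imwrite('pics/c1.png',cv2.resize(p,None,fx=4.4,fy=4.4,interpolation=cv2.INTER_CUBIC))
hsv=cv2.cvtColor(f['pixels'],cv2.COLOR_BGR2HSV)
def cen(lo,hi,z):
    m=cv2.inRange(hsv,lo,hi); m[:215]=0;m[345:]=0;m[:,:340]=0;m[:,520:]=0
    n,l,s,c=cv2.connectedComponentsWithStats(m); i=1+np.argmax(s[1:,4]); r=cv2.minAreaRect(np.argwhere(l==i)[:,::-1].astype(np.float32)); print(s[i],c[i],r,world(f,*c[i],z),world(f,*c[i])); return world(f,*c[i],z)
b=cen((105,150,40),(125,255,255),.068); g=cen((50,120,40),(75,255,255),.030); y=cen((22,180,120),(32,255,255),.030)
d=(g-y)[:2];print('gy dist',np.hypot(*d),'ang',np.degrees(np.arctan2(d[1],d[0])))
for a,bb in [((358,283),(505,258))]: print(world(f,*a,.05),world(f,*bb,.05))
E
```

```text
[425 258  29  25 538] [438.64312268 269.84572491] ((438.5961608886719, 269.98077392578125), (20.98442268371582, 25.887325286865234), 78.69007110595703) [ 0.50896603 -0.21323613  0.068     ] [ 0.50894874 -0.2129163   0.0691242 ]
[435 230  18  16 211] [443.55924171 237.58293839] ((443.6471252441406, 237.58827209472656), (14.55213737487793, 14.55213737487793), 75.96376037597656) [ 0.56360933 -0.23284749  0.03      ] [ 0.56359623 -0.23280297  0.03015032]
[396 238  15  15 110] [403.61818182 244.95454545] ((402.9189453125, 245.01353454589844), (12.823122024536133, 12.987520217895508), 80.53767395019531) [ 0.55044484 -0.16553536  0.03      ] [ 0.55052233 -0.16576532  0.02888801]
gy dist 0.06858736472902037 ang -78.93412466004737
[ 0.48675058 -0.08731379  0.05      ] [ 0.52964965 -0.32756847  0.05      ]
```

View pics/c1.png

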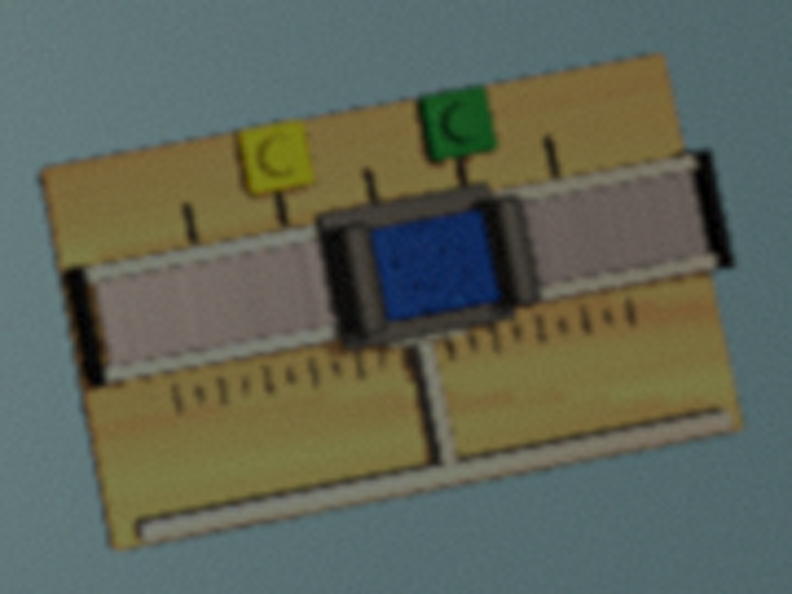

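The crop shows the blue tab at crop (435,262), between cheeks at about (355,280) and (515,250). Five notch ticks are visible, and the green marker sits by the 4th. The perpendicular offset from tab to marker comes out at 50 mm, as stated. The tool's y axis is already within about 2° of the rail, so I'll approach with the fingers shut.

>>> jog_arm:
  motion:
    - {"jaw": 0, "tx": 5, "ty": 0, "tz": 0, "twist": -0.04}
    - {"jaw": 0, "tx": 38, "ty": 34.5, "tz": 0, "twist": -0.04}
    - {"jaw": 0, "tx": 38, "ty": 34.5, "tz": 0, "twist": -0.04}
    - {"jaw": 0, "tx": 38, "ty": 34.5, "tz": 0, "twist": -0.04}
    - {"jaw": 0, "tx": 38, "ty": 34.5, "tz": 0, "twist": -0.04}
    - {"jaw": 0, "tx": 38, "ty": 34.5, "tz": 0, "twist": -0.04}
    - {"jaw": 0, "tx": 38, "ty": 34.5, "tz": 0, "twist": -0.04}
    - {"jaw": 0, "tx": 38, "ty": 34.5, "tz": 0, "twist": -0.04}

```text
time_s: 0.9
ee_pos: [0.4204, -0.3058, 0.231]
ee_rot: [-0.0, 0.996, 0.092, -0.0]
contact_force: [0.4, -0.9, 0.2]
gripper_width: 0.002
grip_force: 0.0
```

```bash
python3 - <<'E'
from h import *
f=load('top1'); W=lambda u,v,z:world(f,340+u/4.4,210+v/4.4,z)
t=np.array([W(*p,.012) for p in [(187,205),(283,222),(368,170),(462,182),(549,138)]])  # tick ends
def ang(a,b,z,n):
    d=W(*b,z)-W(*a,z); print(n,np.hypot(*d[:2])*1e3,np.degrees(np.arctan2(d[1],d[0])))
ang((42,170),(662,57),.012,'board far edge'); ang((112,548),(740,430),.012,'board near edge')
ang((187,205),(549,138),.012,'ticks -2..+2'); ang((187,205),(368,170),.012,'ticks -2..0')
th=np.radians(-79.4); e=np.array([np.cos(th),np.sin(th)]); b=np.array([.50897,-.21324])
print('tick along-e rel. tab mm',(t[:,:2]-b)@e*1e3)
o=get_obs(); print(o['ee_pos'],o['ee_rot'],o['time_s'],o['contact_force'])
E
```

```text
board far edge 247.7726681310313 -79.0309220731337
board near edge 247.99027070450512 -79.14820722711698
ticks -2..+2 144.47121538673403 -78.94301285400086
ticks -2..0 72.0909738407346 -78.4879281744286
tick along-e rel. tab mm [-74.73315484 -39.15650274  -2.65131486  32.70839613  69.73346527]
[ 0.42044824 -0.30583738  0.2310116 ] [-1.49296870e-04  9.95788203e-01  9.16832789e-02 -9.18622252e-05] 0.9 [ 0.38101439 -0.89598649  0.21634277]
```

>>> jog_arm:
  motion:
    - {"jaw": 0, "tx": 8.85, "ty": 9.25, "tz": -5}
    - {"jaw": 0, "tx": 8.85, "ty": 9.25, "tz": -8}
    - {"jaw": 0, "tx": 8.85, "ty": 9.25, "tz": -10}
    - {"jaw": 0, "tx": 8.85, "ty": 9.25, "tz": -12}
    - {"jaw": 0, "tx": 8.85, "ty": 9.25, "tz": -13}
    - {"jaw": 0, "tx": 8.85, "ty": 9.25, "tz": -13}
    - {"jaw": 0, "tx": 8.85, "ty": 9.25, "tz": -13}

```text
schema error: expected keys jaw, tx, ty, tz, twist
```

```bash
python3 - <<'E'
from h import *
o=get_obs(); print(o['ee_pos'],o['contact_force'],o['time_s'])
f=grab('scene','scene2'); p=f['pixels'][170:270,140:320]; cv2.imwrite('pics/c2.png',cv2.resize(p,None,fx=4.4,fy=4.4,interpolation=cv2.INTER_CUBIC))
E
```

```text
[ 0.42044824 -0.30583738  0.2310116 ] [ 0.38101439 -0.89598649  0.21634277] 0.9
```

View pics/c2.png

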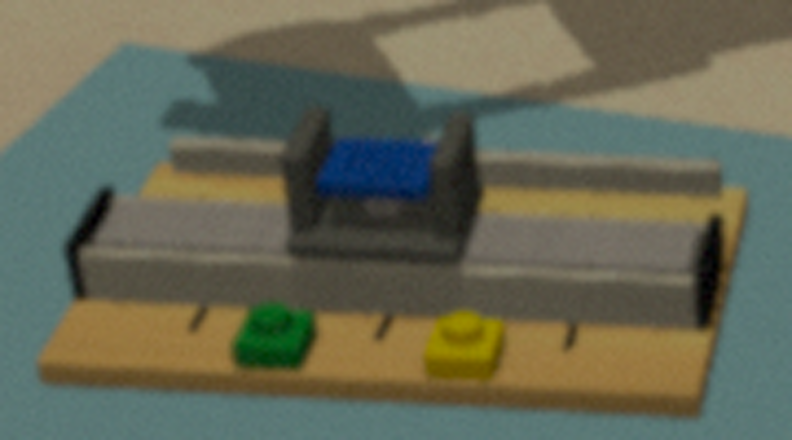

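The move was refused because every row needs all five keys. The picture shows the stop still in the middle: tab at crop (375,165), cheeks at (305,175) and (458,175), green at (275,335). I'll resend it with twist in each row.

>>> jog_arm:
  motion:
    - {"jaw": 0, "tx": 8.85, "ty": 9.25, "tz": -3, "twist": 0}
    - {"jaw": 0, "tx": 8.85, "ty": 9.25, "tz": -5, "twist": 0}
    - {"jaw": 0, "tx": 8.85, "ty": 9.25, "tz": -5, "twist": 0}
    - {"jaw": 0, "tx": 8.85, "ty": 9.25, "tz": -9, "twist": 0}
    - {"jaw": 0, "tx": 8.85, "ty": 9.25, "tz": -12, "twist": 0}
    - {"jaw": 0, "tx": 8.85, "ty": 9.25, "tz": -13, "twist": 0}
    - {"jaw": 0, "tx": 8.85, "ty": 9.25, "tz": -13, "twist": 0}
    - {"jaw": 0, "tx": 8.85, "ty": 9.25, "tz": -13, "twist": 0}

```text
time_s: 1.75
ee_pos: [0.5087, -0.2161, 0.1028]
ee_rot: [0.001, 0.996, 0.092, 0.001]
contact_force: [-0.6, -0.7, -0.2]
gripper_width: 0.0
grip_force: 0.0
```

```bash
python3 - <<'E'
from h import *
o=get_obs(); print(o['ee_pos'],o['contact_force'],o['time_s'])
f=grab('scene','scene3'); p=f['pixels'][150:270,140:320]; cv2.imwrite('pics/c3.png',cv2.resize(p,None,fx=4.4,fy=4.4,interpolation=cv2.INTER_CUBIC))
E
```

```text
[ 0.50871513 -0.21614318  0.10276959] [-0.56129336 -0.68775331 -0.16191965] 1.75
```

View pics/c3.png

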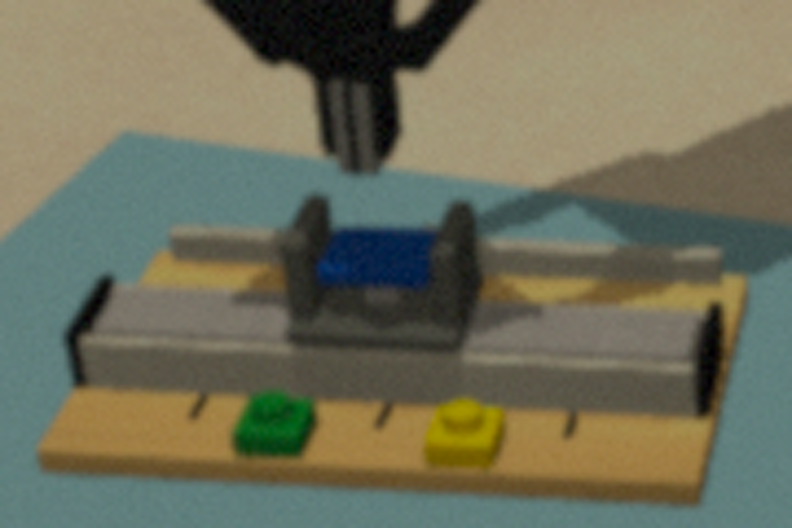

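The fingertips (crop (358,165)) hang above the tab (375,255), a few mm toward the green side, and well inside the cheeks. I'll press down next.

>>> jog_arm:
  motion:
    - {"jaw": 0, "tx": 0, "ty": 0.1, "tz": -1.5, "twist": 0}
    - {"jaw": 0, "tx": 0, "ty": 0.1, "tz": -2.5, "twist": 0}
    - {"jaw": 0, "tx": 0, "ty": 0.1, "tz": -3.2, "twist": 0}
    - {"jaw": 0, "tx": 0, "ty": 0.1, "tz": -3.7, "twist": 0}
    - {"jaw": 0, "tx": 0, "ty": 0.1, "tz": -4.1, "twist": 0}
    - {"jaw": 0, "tx": 0, "ty": 0.1, "tz": -4.4, "twist": 0}
    - {"jaw": 0, "tx": 0, "ty": 0.1, "tz": -4.4, "twist": 0}
    - {"jaw": 0, "tx": 0, "ty": 0.1, "tz": -4.4, "twist": 0}

```text
time_s: 2.6
ee_pos: [0.5078, -0.2145, 0.0576]
ee_rot: [0.0, 0.996, 0.092, -0.0]
contact_force: [-4.0, 0.0, 5.4]
gripper_width: 0.003
grip_force: 2.6
```

The reading of 5.4 N puts the tab at about 10 mm, so it is freed. Now slide 34 mm toward green (−y).

>>> jog_arm:
  motion:
    - {"jaw": 0, "tx": 0.1, "ty": -0.4, "tz": 0, "twist": 0}
    - {"jaw": 0, "tx": 0.2, "ty": -0.9, "tz": 0, "twist": 0}
    - {"jaw": 0, "tx": 0.3, "ty": -1.4, "tz": 0, "twist": 0}
    - {"jaw": 0, "tx": 0.4, "ty": -1.9, "tz": 0, "twist": 0}
    - {"jaw": 0, "tx": 0.5, "ty": -2.4, "tz": 0, "twist": 0}
    - {"jaw": 0, "tx": 0.6, "ty": -2.9, "tz": 0, "twist": 0}
    - {"jaw": 0, "tx": 0.65, "ty": -3.3, "tz": 0, "twist": 0}
    - {"jaw": 0, "tx": 0.65, "ty": -3.3, "tz": 0, "twist": 0}

```text
time_s: 3.4
ee_pos: [0.5148, -0.2483, 0.0581]
ee_rot: [0.001, 0.996, 0.092, 0.0]
contact_force: [-3.3, -0.4, 5.4]
gripper_width: -0.001
grip_force: 2.6
```

```bash
python3 - <<'E'
from h import *
f=grab('scene','scene4'); p=f['pixels'][150:270,140:320]; cv2.imwrite('pics/c4.png',cv2.resize(p,None,fx=4.4,fy=4.4,interpolation=cv2.INTER_CUBIC))
o=get_obs(); print(o['ee_pos'],o['contact_force'],o['time_s'])
E
```

```text
[ 0.51473419 -0.24816298  0.05806101] [-1.35149009 -1.36526684  5.366111  ] 3.45
```

View pics/c4.png

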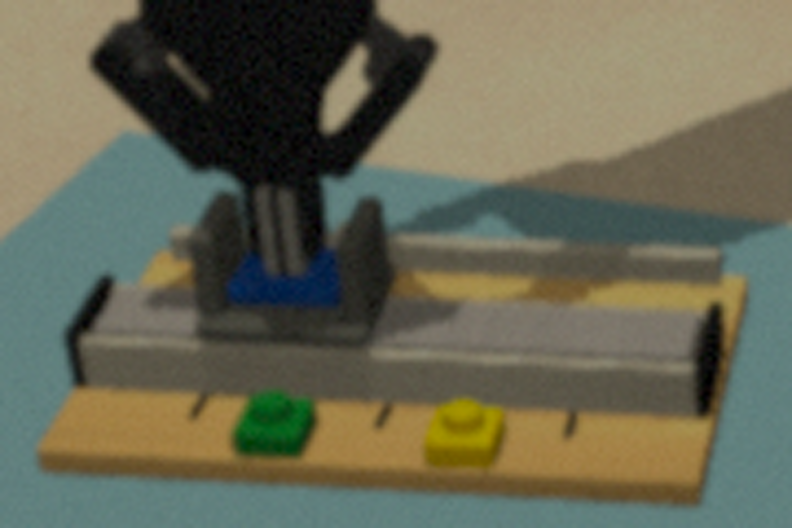

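The stop moved along with the tool. The saddle went from crop (376,345) to (288,335), about 35 mm, and now sits at the green marker with the tab still down. I'll release straight up and retreat.

>>> jog_arm:
  motion:
    - {"jaw": 0, "tx": 0, "ty": 0, "tz": 0.5, "twist": 0}
    - {"jaw": 0, "tx": 0, "ty": 0, "tz": 1.2, "twist": 0}
    - {"jaw": 0, "tx": 0, "ty": 0, "tz": 2.5, "twist": 0}
    - {"jaw": 0, "tx": 0, "ty": 0, "tz": 5, "twist": 0}
    - {"jaw": 0, "tx": 0, "ty": 0, "tz": 10, "twist": 0}
    - {"jaw": 0, "tx": 0, "ty": 0, "tz": 15, "twist": 0}
    - {"jaw": 0, "tx": -5, "ty": -5, "tz": 17, "twist": 0}
    - {"jaw": 0, "tx": -9, "ty": -8, "tz": 17, "twist": 0}

```text
time_s: 4.25
ee_pos: [0.4434, -0.3141, 0.2298]
ee_rot: [0.003, 0.996, 0.094, 0.003]
contact_force: [-0.2, -2.1, 0.9]
gripper_width: -0.001
grip_force: 0.0
```

>>> jog_arm:
  motion:
    - {"jaw": 0, "tx": -4, "ty": -3, "tz": 0, "twist": 0}
    - {"jaw": 0, "tx": -8, "ty": -6, "tz": 0, "twist": 0}
    - {"jaw": 0, "tx": -12, "ty": -9, "tz": 0, "twist": 0}
    - {"jaw": 0, "tx": -12, "ty": -9, "tz": 0, "twist": 0}
    - {"jaw": 0, "tx": -12, "ty": -9, "tz": 0, "twist": 0}

```text
time_s: 4.75
ee_pos: [0.3217, -0.4032, 0.2259]
ee_rot: [0.0, 0.996, 0.091, 0.001]
contact_force: [0.6, 0.2, 0.0]
gripper_width: -0.001
grip_force: 0.0
```

```bash
python3 - <<'E'
from h import *
f=grab('top','top5'); p=f['pixels'][210:345,340:520]; cv2.imwrite('pics/c5.png',cv2.resize(p,None,fx=4.4,fy=4.4,interpolation=cv2.INTER_CUBIC))
hsv=cv2.cvtColor(f['pixels'],cv2.COLOR_BGR2HSV)
m=cv2.inRange(hsv,(105,150,40),(125,255,255)); m[:215]=0;m[345:]=0;m[:,:340]=0;m[:,520:]=0
n,l,s,c=cv2.connectedComponentsWithStats(m); i=1+np.argmax(s[1:,4]); b=world(f,*c[i],.068); print(c[i],s[i],b,world(f,*c[i]))
th=np.radians(-79.05); e=np.array([np.cos(th),np.sin(th)]); print('moved mm',(b[:2]-[.50897,-.21324])@e*1e3)
print('tick4',(world(f,340+462/4.4,210+182/4.4,.012)[:2]-b[:2])@e*1e3, 'green',(np.array([.56361,-.23285])-b[:2])@e*1e3)
o=get_obs(); print(o['ee_pos'],o['contact_force'],o['time_s'])
E
```

```text
[459.67164179 265.94962687] [446 254  28  25 536] [ 0.51547434 -0.24686473  0.068     ] [ 0.51548069 -0.24695065  0.06774082]
moved mm 34.248050455519454
tick4 -1.37531543437475 green -4.61609020464207
[ 0.32251388 -0.40251407  0.22572825] [ 0.86877105 -0.16585002 -0.41257829] 4.8
```

View pics/c5.png

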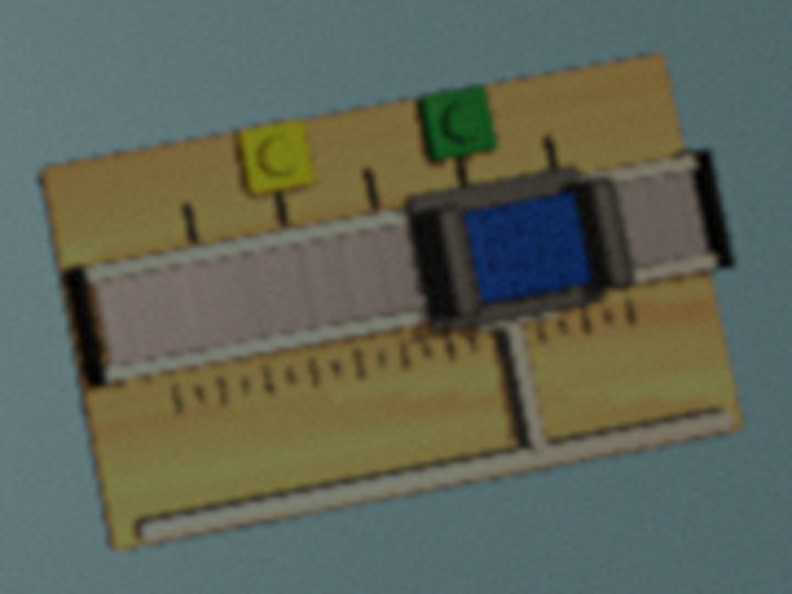

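The top crop shows the stop now beside the green marker: tab at (530,247), 1.4 mm from the notch's tick. Its depth reads a height of 67.7 mm, so the tab is released and latched. The arm is clear, so I'll hand in.

```bash
python3 -c "
from cell import *
print(sign_off())"
```

```text
the job is handed in; nothing more can be done
None
```

I slid the blue-tab stop one notch to the green marker and let its tab spring back up to latch (stop within about 1.4 mm of the notch tick by camera); the red stop was not touched, and I handed the job in at about 4.8 s.

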